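# Clip the dial thermometer onto the stove pan

### The job

The clip-on dial thermometer is parked on the near rim of the tall white tub. Squeeze its handles to open it, take it off, and clip it well down on the near rim (the one facing the robot) of the steel pan on the stove, around the middle of that rim, upright and with its stem inside the pan. Do not drop it, and leave the paper cups and the copper coffee pot where they stand.

Things in the scene. Friction and masses are not known exactly. Their poses are not given: they have to be found in the camera images.
- clip: Clip-on dial thermometer, 120 g, like a big clothes peg standing jaws down: two bent steel levers 24 mm wide on a pivot bar 10 mm thick, which stops the clip on the rim. Body of the lever with stem and dial; origin mid pivot; z up, y along the rim it bites, x across it, +x the stem side. Dial, 38 mm across, tilted to face up and to -x, centred 54 mm off in +y (y 35 to 73), top 40 mm above pivot
- clip_handles (a point): Point midway between the two black roll handles (jaws shut), 40 mm above the pivot: where to pinch, closing along the clip's x. Rolls 10 mm thick, 34 mm long along y. Width over both, in x: 50 mm with jaws shut, 45 mm on a rim, 28 mm when squeezed to a jaw gap of 15 mm; squeezing takes about 11 N
- clip_bite (a point): Point where the two rubber jaw rolls (8 mm thick, 26 mm long along y) meet when shut, 30 mm below the pivot; fixed to the stem's lever
- stem_tip (a point): Lower end of the 5 mm thick steel stem, 70 mm below the pivot, 54 mm from the clip's middle in +y and 12 mm in +x; about 60 mm below the rim when the clip is on
- clip_jaw (a joint): Opening angle between the levers: 0 jaws shut on nothing, about 0.12 when biting a 4 mm wall, 0.55 squeezed to a gap of about 15 mm, 0.6 the stop; a spring closes it
- pan_rim (a point): Middle of the top edge of the near wall of the open steel pan (170 x 240 mm, 90 mm high, 86 mm deep inside, walls 4 mm) fixed on the stove, rim 190 mm above the table. The point is mid-thickness of the wall; x points into the pan, away from the robot, y along the rim (120 mm either way), z up
- tub_rim (a point): Middle of the top edge of the near wall of the open tall white plastic tub (130 x 170 mm, 115 mm high, walls 4 mm, fixed), where the thermometer is parked; x points into the tub, y along the rim, z up
- cups: Bystander: upturned nest of brown paper cups in front of the tub, 76 mm across at the foot, 105 mm high, origin under it
- coffee_pot: Bystander: small copper coffee pot in front of the stove, long brass handle along its +y (150 mm), 76 mm across, up to 110 mm high, origin under it
Not all that is in view belongs to the job. What is shaped like the clip but red or turquoise is not meant. What is shaped like the part that bears tub_rim but green is not meant.

How it is judged:
By the outcome, as a careful person would: the job done as asked, in the order asked, and still so for the second after the job is handed in, with the robot touching nothing.
It also fails if it takes over 45 s, if anything falls off the work surface, if the arm or the gripper's body presses on something with over 40 N, if the wrist force passes 120 N, or if a joint passes its speed limit or range.

### The arm

A 6-joint arm with a two-finger parallel gripper is mounted at the origin on the work surface. World frame = base frame: x ahead of the robot, y to its left, z up, the work surface at z = 0. Lengths are in mm, angles in rad, forces in N, time in s.
With the tool pointing down it reaches from about 375 to 925 mm from the base axis. Payload 5.7 kg.
Tool frame: the origin (TCP) lies at the centre of the arm's flange, where the gripper is bolted on; the fingertips stand 173 mm ahead of it and the grasp point (between the pads) lies 155 mm ahead of it; z points along the fingers, y is the line along which they close (so a half turn about z gives the same grasp; the last joint's range is limited). The gripper opens to 85 mm and grips with 20 to 120 N. Pads are 22 mm wide; open, the fingers measure 114 mm over their backs; the gripper's body (76 mm by 85 mm) begins 54 mm behind the grasp point. The pads swing forward as they close: fully open they stand 13 mm farther back than shut.
Start: joints at [-1.332, 0.359, 1.51, -0, 1.272, -0.115], TCP at [207.867, -562.829, 404.667] pointing down, gripper open.
Joint ranges: [-2.97, 2.97], [-1.01, 2.36], [0.21, 2.38], [-0.96, 4.11], [0.2, 2.71], [-2.98, 2.98]. Speed limits (rad/s): [2.39, 2.39, 3.14, 3.14, 3.14, 3.14].

### API

Orientations are given as [roll, pitch, yaw] about the fixed x, y, z axes, in that order (R = Rz(yaw) Ry(pitch) Rx(roll)).
In Python, from plant import r gives the robot as it stands. The module is installed in compiled form; this text tells all that it offers.
- The arm moves only by the shell command python3 -m jog 'ROWS' [FORCE]. ROWS is a JSON object of lists of equal length, an entry for each row: "rotation": the turn, a rotation vector about the world's x, y, z in units of pi rad (1.0 is pi rad), a list of three; "xyz": the shift along the world's x, y, z in units of 0.025 m (1.0 is 0.025 m), a list of three; "claw": the opening, from -1 (shut) to 1 (fully open). In form: {"rotation": [[rx, ry, rz], ...], "xyz": [[tx, ty, tz], ...], "claw": [claw, ...]}. A call has 1 to 8 rows; each row shifts and turns the commanded pose from where the row before left it; what a row does not reach is not made up. A row lasts 1/10 s, in which the tool goes at most 50 mm and 8.59 degrees, less where a joint would pass 70% of its speed; a pose out of reach is approached as far as the arm can. A call with a number of a shift or a turn outside -1 to 1 is refused whole. A call with a gripper value outside its range is refused whole. The fingers move at their own pace and stop on an object; FORCE is the grip in N (left out, the last holds). Time passes only in rows, so rows that do not move let the fingers close. It gives the time, the measured TCP pose, the force, the opening and the grip force at its end, in the units of the state.
- r.read_state(): the state, without advancing time (a new reading comes with each control period).
- r.get_image(name): name is "side" or "top"; returns a dict with "color" (420x560x3 uint8, blue, green, red), "fx", "fy", "cx", "cy" (pixels), "camera_from_world" (4x4, takes a point from world to camera coordinates). Camera axes: x right, y down, z forward; pixel columns grow to the right and rows downward; lengths in mm; the calibration is good to about 2 mm. A picture is of the moment at which its call begins. There is no depth.
- r.job_done(): hands the job in; it is judged then, once.
The state is a dict: "time": time; "joint_positions": joint angles; "joint_vel": joint speeds; "joint_efforts": joint torques, N m; "tool_pos": TCP position; "tcp_rot": TCP orientation; "wrist_force": force on the tool from outside, world axes, zero at the start; "ft_torque": the same for the moment, N m; "finger_gap": opening from 0.0 (shut) to 1.0 (fully open); "grasp_force": force on a finger pad.
Only numpy, scipy, OpenCV 4.12 (cv2) and the standard library are available. Lean on these libraries where they do the work, as an engineer would, in place of code of your own. Each camera call takes 0.05 s, during which the arm holds its last target. There are 200 camera calls.

## Working session

There is one attempt and no reset: what is moved stays moved. The work goes in short steps, Python scripts to look and compute and a shell command to move; the robot and the scene stay as the last step left them, time stands still between calls to the robot, and variables do not carry over. Pictures are saved under pics/ and viewed, at most 12 in all, crops included, and the job is handed in when it is done.

```bash
mkdir -p pics; python3 - <<'E'
from plant import r
import cv2,numpy as np,pickle
d={}
for n in("side","top"):
    i=r.get_image(n);d[n]=i;cv2.imwrite(f"pics/{n}0.png",i["color"])
    T=np.array(i["camera_from_world"]);print(n,i["fx"],i["cx"],i["cy"],(-T[:3,:3].T@T[:3,3]).round(),T[:3,:3].round(2).tolist())
pickle.dump(d,open("cam0.pkl","wb"));print(r.read_state())
E
```

```text
side 462.4723603394065 279.48523067677604 218.3654826936075 [  109. -1082.   838.] [[0.97, -0.25, -0.01], [-0.14, -0.53, -0.84], [0.21, 0.81, -0.55]]
top 473.80603740731965 280.9035982278771 205.83326684930543 [ 257.  -32. 1504.] [[-0.02, -1.0, -0.01], [-0.99, 0.03, -0.12], [0.12, 0.01, -0.99]]
{'time': 0.1, 'joint_positions': array([-1.33208733e+00,  3.59444834e-01,  1.51135768e+00, -3.84509311e-06,
        1.27249139e+00, -1.15088321e-01]), 'joint_vel': array([ 0.0011818 , -0.00177523, -0.00317802, -0.00109595,  0.00070353,
        0.00059775]), 'joint_efforts': array([-3.38048812e-04, -5.28651738e+01, -2.79351532e+01, -3.34502820e-04,
        5.01530740e-03,  2.33213449e-06]), 'tool_pos': array([ 207.79629795, -562.51067728,  403.91758823]), 'tcp_rot': array([-3.13990223e+00, -1.91713209e-04,  3.53798291e-01]), 'wrist_force': array([-0.59201154, -0.53676521,  0.45966185]), 'ft_torque': array([-0.04546343, -0.02639119, -0.03735328]), 'grasp_force': 0.0, 'finger_gap': 0.9966871568394979}
```

View pics/side0.png

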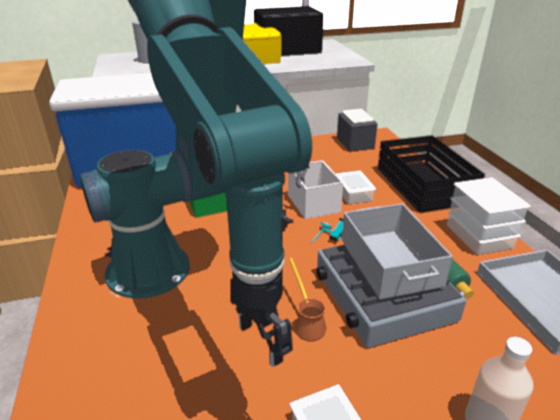

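View pics/top0.png

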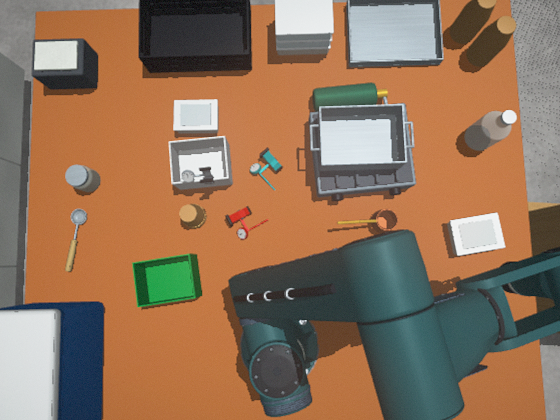

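Top view: candidates are the dark clip on the white tub (about 203,177), the red one (240,218) and the turquoise one (267,163). The tubs are white (200,163) and green (167,280). I choose the dark clip on the white tub, and check it close up.

```bash
python3 - <<'E'
import cv2,pickle,numpy as np
d=pickle.load(open("cam0.pkl","rb"))
c=lambda n,x,y,w,h,s:cv2.resize(d[n]["color"][y:y+h,x:x+w],(w*s,h*s),interpolation=cv2.INTER_CUBIC)
a=c("top",160,125,80,75,5);b=c("side",270,145,80,75,5);p=c("top",300,90,120,110,3)[:300,:360];q=c("side",335,195,130,100,3)[:300,:390]
im=np.zeros((600,800,3),np.uint8);im[:375,:400]=a;im[:375,400:]=b
im=cv2.hconcat([a,b]);cv2.imwrite("pics/crop1.png",im)
p=c("top",300,90,120,130,3);q=c("side",335,190,140,130,3);cv2.imwrite("pics/crop2.png",cv2.hconcat([p,q]))
E
```

```text
(no output)
```

View pics/crop1.png

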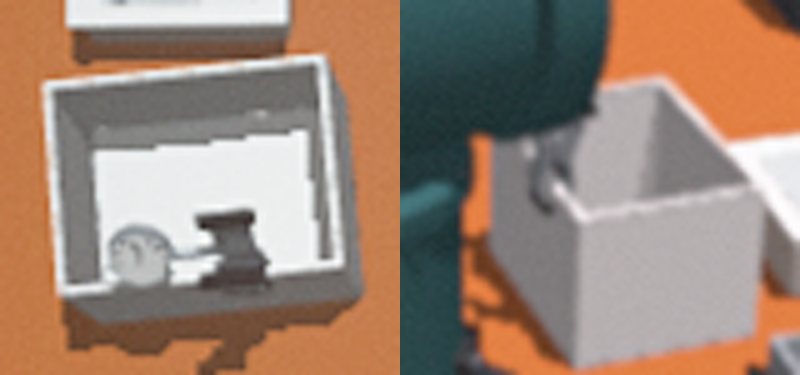

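View pics/crop2.png

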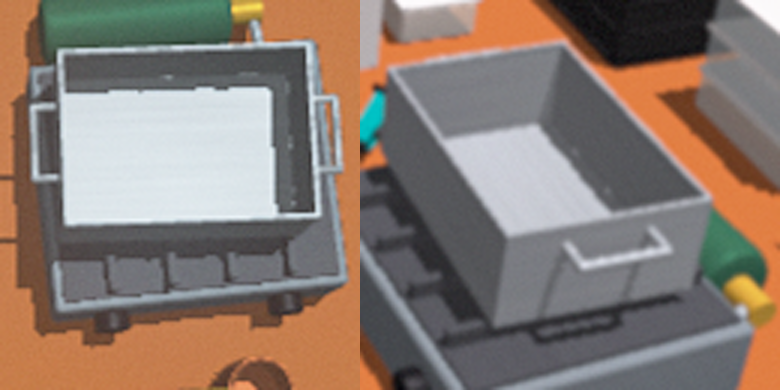

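```bash
cat > h.py <<'E'
import numpy as np,pickle
def ray(i,u,v,z):
    T=np.array(i["camera_from_world"]);R=T[:3,:3];o=-R.T@T[:3,3]
    d=R.T@np.array([(u-i["cx"])/i["fx"],(v-i["cy"])/i["fy"],1]);return o+d*(z-o[2])/d[2]
def proj(i,p):
    T=np.array(i["camera_from_world"]);q=T[:3,:3]@np.array(p)+T[:3,3];return np.array([i["fx"]*q[0]/q[2]+i["cx"],i["fy"]*q[1]/q[2]+i["cy"]])
E
python3 - <<'E'
from h import *
import pickle
d=pickle.load(open("cam0.pkl","rb"));t=d["top"]
np.set_printoptions(precision=1,suppress=True)
def rect(n,px,z,L,W): # NL NR FR FL; L along x, W along y
    P=np.array([ray(t,u-.4,v-.4,z)[:2] for u,v in px]);
    c=P.mean(0);M=np.array([[L/2*-1,W/2],[-L/2,-W/2],[L/2,-W/2],[L/2,W/2]])
    U,S,Vt=np.linalg.svd(M.T@(P-c));R=(Vt.T@U.T);yaw=np.arctan2(R[1,0],R[0,0])
    print(n,P.tolist() and P,"yaw",yaw*180/np.pi,"c",c,"res",(P-c-M@R.T).ravel(),"nearmid",c+R@[-L/2+2,0])
rect("tub",[(172.4,184.4),(228,178.6),(225,136.4),(169,142)],115,130,170)
rect("pan",[(320,166),(406.7,162.3),(404.3,104),(319,105.7)],190,170,240)
for n,u,v,z in[("far",225,214,160),("near",236,284,160),("mid",238,248,160),("dial",140,255,145),]:
    print(n,ray(t,160+u/5-.4,125+v/5-.4,z))
s=d["side"]
for n,p in [("tubNR",(-1,))]:pass
# side check pan NR, NL, FR corners
for u,v in[(507,235),(388,68),(562,42),(708,195)]: print("side pan",ray(s,335+(u-360)/3-.3,190+v/3-.3,190))
for u,v in[(580,215),(755,185),(662,80)]: print("side tub",ray(s,270+(u-400)/5-.4,145+v/5-.4,115))
print("cups top",ray(t,193,213,105),"pot",ray(t,386,220,80),"pot handle end",ray(t,338,223,90))
for n,u,v in(("red",240,220),("turq",267,165)):print(n,ray(t,u,v,10))
E
```

```text
tub [[493.3 305.3]
 [506.5 139.4]
 [635.4 147.1]
 [622.7 315.9]] yaw 4.281414607464137 c [564.5 226.9] res [-0.  -1.6  0.5  2.1 -0.3  0.1 -0.2 -0.6] nearmid [501.6 222.2]
pan [[ 522.2 -129.6]
 [ 526.3 -373.5]
 [ 695.7 -375.8]
 [ 697.5 -132.6]] yaw -0.11765705649360064 c [ 610.4 -252.9] res [-3.5  3.1  1.1 -0.7  0.5 -2.8  1.8  0.5] nearmid [ 527.4 -252.7]
far [531.7 200.1 160. ]
near [490.6 193.9 160. ]
mid [511.6 192.7 160. ]
dial [511.8 252.5 145. ]
side pan [ 527.  -372.1  190. ]
side pan [ 526.3 -135.1  190. ]
side pan [ 692.5 -135.1  190. ]
side pan [ 695.  -367.7  190. ]
side tub [510.4 144.4 115. ]
side tub [632.1 152.6 115. ]
side tub [624.2 315.1 115. ]
cups top [406.  244.8 105. ] pot [ 372.9 -331.6   80. ] pot handle end [ 366.7 -186.2   90. ]
red [390.1 114.5  10. ]
turq [565.   25.4  10. ]
```

```bash
python3 -m jog '{"rotation":[[0,0,0.046],[0,0,0.046],[0,0,0.046],[0,0,0.046],[0,0,0.046],[0,0,0.046],[0,0,0.046],[0,0,0.046]],"xyz":[[1,1,0],[1,1,0],[1,1,0],[1,1,0],[1,1,0],[1,1,0],[1,1,0],[1,1,0]],"claw":[1,1,1,1,1,1,1,1]}' 20
python3 -m jog '{"rotation":[[0,0,0.043],[0,0,0],[0,0,0],[0,0,0],[0,0,0],[0,0,0],[0,0,0],[0,0,0]],"xyz":[[0.5,1,0],[0.5,1,0],[0.5,1,0],[0.5,1,0],[0.5,1,0],[0.5,1,0],[0.5,1,0],[0.5,1,0]],"claw":[1,1,1,1,1,1,1,1]}'
python3 -m jog '{"rotation":[[0,0,0],[0,0,0],[0,0,0],[0,0,0],[0,0,0],[0,0,0],[0,0,0],[0,0,0]],"xyz":[[0,1,0.2],[0,1,0.2],[0,1,0.2],[0,1,0.2],[0,1,0.2],[0,1,0],[0,1,0],[0,1,0]],"claw":[1,1,1,1,1,1,1,1]}'
```

```text
time: 0.9
tool_pos: [408.6, -361.5, 404.4]
tcp_rot: [-3.141, -0.0, 1.516]
wrist_force: [0.2, -0.3, -0.2]
finger_gap: 0.995
grasp_force: 0.0
time: 1.7
tool_pos: [508.1, -161.7, 404.3]
tcp_rot: [-3.141, -0.0, 1.645]
wrist_force: [-1.0, 0.4, 0.4]
finger_gap: 1.002
grasp_force: 0.0
time: 2.5
tool_pos: [507.6, 38.2, 429.4]
tcp_rot: [-3.141, -0.0, 1.645]
wrist_force: [0.0, -0.2, -0.2]
finger_gap: 1.002
grasp_force: 0.0
```

```bash
python3 - <<'E'
from plant import r
import cv2,pickle
d={n:r.get_image(n) for n in("side","top")};pickle.dump(d,open("cam1.pkl","wb"))
c=lambda n,x,y,w,h,s:cv2.resize(d[n]["color"][y:y+h,x:x+w],(w*s,h*s),interpolation=cv2.INTER_CUBIC)
cv2.imwrite("pics/c3.png",cv2.hconcat([c("top",165,150,65,70,6),c("side",275,145,65,70,6)]))
E
```

```text
(no output)
```

View pics/c3.png

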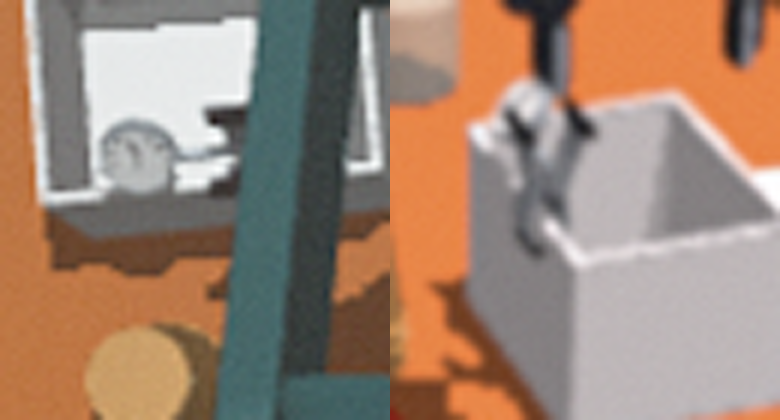

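```bash
python3 - <<'E'
from h import *
from scipy.optimize import least_squares
d=pickle.load(open("cam1.pkl","rb"));s,t=d["side"],d["top"]
tp=lambda u,v:(160+u/5-.4,125+v/5-.4);sp=lambda u,v:(275+(u-390)/6-.4,145+v/6-.4)
for n,a,b in(("near",tp(236,282),sp(519,122)),("far",tp(225,216),sp(581,122))):
    q=least_squares(lambda p:np.r_[proj(t,p)-a,proj(s,p)-b],[510,200,160]);print(n,q.x.round(1),q.fun.round(1))
    for z in(150,155,160,165):print(z,ray(s,*b,z).round(1),ray(t,*a,z).round(1))
E
```

```text
near [490.2 191.2 175.1] [ 0.1 -0.4 -0.4  0.1]
150 [506.2 239.4 150. ] [493.5 195.6 150. ]
155 [503.3 229.8 155. ] [492.6 194.8 155. ]
160 [500.4 220.2 160. ] [491.8 193.9 160. ]
165 [497.5 210.6 165. ] [490.9 193.1 165. ]
far [529.1 199.  166.5] [-0.   0.1  0.1 -0. ]
150 [539.1 230.4 150. ] [532.6 201.8 150. ]
155 [536.  220.8 155. ] [531.6 200.9 155. ]
160 [532.9 211.3 160. ] [530.6 200.1 160. ]
165 [529.8 201.8 165. ] [529.5 199.2 165. ]
```

Clip confirmed: grey levers with dark rolls on the white tub's near rim, rolls at (519,122) and (581,122) in the side crop. Moving over it now.

```bash
python3 -m jog '{"rotation":[[0,0,0],[0,0,0],[0,0,0],[0,0,0],[0,0,0],[0,0,0],[0,0,0],[0,0,0]],"xyz":[[0.1,1,0],[0,1,0],[0,1,0],[0,1,0],[0,1,-0.4],[0,1,-0.7],[0,0.3,-1],[0,0,-1]],"claw":[1,1,1,1,1,1,1,1]}'
python3 -m jog '{"rotation":[[0,0,0],[0,0,0],[0,0,0]],"xyz":[[0,0,-0.6],[0,0,-0.3],[0,0,-0.3]],"claw":[1,1,1]}'
python3 - <<'E'
from plant import r
import cv2,pickle
d={n:r.get_image(n) for n in("side","top")};pickle.dump(d,open("cam2.pkl","wb"))
c=lambda n,x,y,w,h,s:cv2.resize(d[n]["color"][y:y+h,x:x+w],(w*s,h*s),interpolation=cv2.INTER_CUBIC)
cv2.imwrite("pics/c4.png",cv2.hconcat([c("top",165,135,65,80,6),c("side",270,125,65,80,6)]))
E
```

```text
time: 3.4
tool_pos: [510.5, 195.3, 351.4]
tcp_rot: [3.141, -0.0, 1.647]
wrist_force: [0.7, 0.1, 0.5]
finger_gap: 1.0
grasp_force: 0.0
time: 3.7
tool_pos: [510.6, 194.2, 321.7]
tcp_rot: [-3.141, 0.0, 1.645]
wrist_force: [0.6, -0.4, 0.4]
finger_gap: 1.001
grasp_force: 0.0
```

View pics/c4.png

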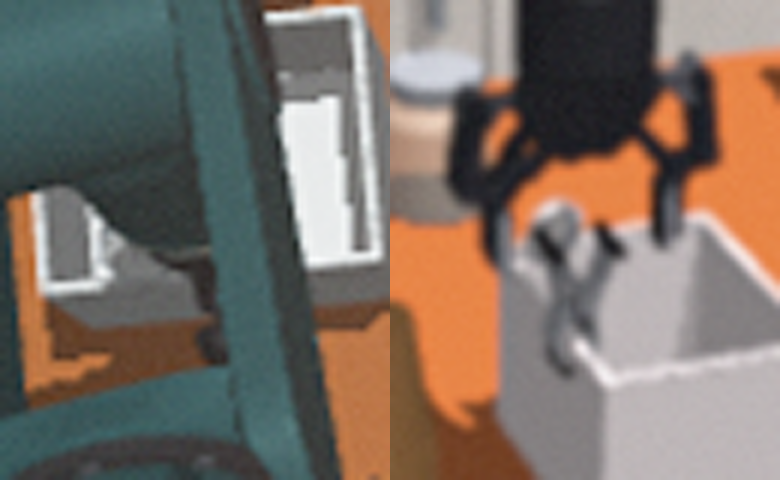

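Side crop: the fingertips (498,262) and (665,238) straddle the rolls (548,243) and (608,240), centred. Squeezing now.

```bash
python3 -m jog '{"rotation":[[0,0,0],[0,0,0],[0,0,0],[0,0,0],[0,0,0]],"xyz":[[0,0,0],[0,0,0],[0,0,0],[0,0,0],[0,0,0]],"claw":[0.3,0.1,0.1,0.1,0.1]}' 30
python3 -m jog '{"rotation":[[0,0,0],[0,0,0],[0,0,0],[0,0,0],[0,0,0],[0,0,0]],"xyz":[[0,0,0],[0,0,0],[0,0,0],[0,0,0],[0,0,0],[0,0,0]],"claw":[-0.1,-0.2,-0.3,-0.4,-0.4,-0.4]}' 30
```

```text
time: 4.3
tool_pos: [510.4, 194.7, 322.5]
tcp_rot: [3.141, -0.0, 1.645]
wrist_force: [0.6, 0.5, -0.1]
finger_gap: 0.549
grasp_force: 0.0
time: 4.9
tool_pos: [510.4, 194.7, 322.1]
tcp_rot: [-3.141, 0.0, 1.645]
wrist_force: [0.1, -0.6, -1.2]
finger_gap: 0.302
grasp_force: 9.4
```

```bash
python3 -m jog '{"rotation":[[0,0,0],[0,0,0],[0,0,0]],"xyz":[[0,0,0],[0,0,0],[0,0,0]],"claw":[-0.5,-0.6,-0.6]}' 30
python3 -m jog '{"rotation":[[0,0,0],[0,0,0],[0,0,0],[0,0,0]],"xyz":[[0,0,0.2],[0,0,0.3],[0,0,0.4],[0,0,0.5]],"claw":[-0.6,-0.6,-0.6,-0.6]}' 30
python3 - <<'E'
from plant import r
import cv2,pickle
d={n:r.get_image(n) for n in("side",)};pickle.dump(d,open("cam3.pkl","wb"))
c=lambda n,x,y,w,h,s:cv2.resize(d[n]["color"][y:y+h,x:x+w],(w*s,h*s),interpolation=cv2.INTER_CUBIC)
cv2.imwrite("pics/c5.png",c("side",260,105,90,90,6))
E
```

```text
time: 5.2
tool_pos: [510.4, 194.7, 322.2]
tcp_rot: [-3.142, -0.0, 1.645]
wrist_force: [-0.1, -0.3, -1.4]
finger_gap: 0.269
grasp_force: 29.7
time: 5.6
tool_pos: [510.3, 194.7, 358.1]
tcp_rot: [-3.141, 0.0, 1.645]
wrist_force: [0.3, 0.2, -2.0]
finger_gap: 0.27
grasp_force: 29.7
```

View pics/c5.png

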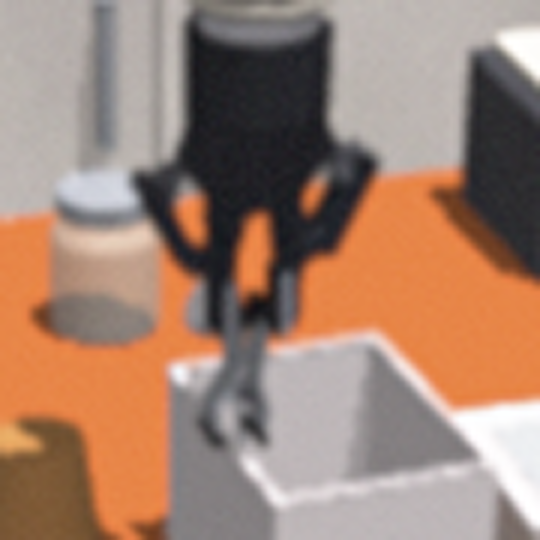

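Clip is held and lifted with its jaws open (jaw tips at 212,435 and 255,435). Lifting clear and carrying.

```bash
python3 -m jog '{"rotation":[[0,0,0],[0,0,0],[0,0,0],[0,0,0],[0,0,0],[0,0,0],[0,0,0],[0,0,0]],"xyz":[[0,0,0.6],[0,0,0.8],[0,0,1],[0,0,1],[0,0,1],[0,0,0.8],[0,-0.3,0.6],[0,-0.6,0.1]],"claw":[-0.6,-0.6,-0.6,-0.6,-0.6,-0.6,-0.6,-0.6]}'
python3 -m jog '{"rotation":[[0,0,-0.008],[0,0,-0.008],[0,0,-0.0075],[0,0,0],[0,0,0],[0,0,0],[0,0,0],[0,0,0]],"xyz":[[0,-0.8,0],[0,-1,0],[0.1,-1,0],[0.1,-1,0],[0.1,-1,0],[0.1,-1,0],[0.1,-1,0],[0.1,-1,0]],"claw":[-0.6,-0.6,-0.6,-0.6,-0.6,-0.6,-0.6,-0.6]}'
python3 -m jog '{"rotation":[[0,0,0],[0,0,0],[0,0,0],[0,0,0],[0,0,0],[0,0,0],[0,0,0],[0,0,0]],"xyz":[[0,-1,0],[0.1,-1,0],[0,-1,0],[0,-1,0],[0,-1,0],[0,-1,0],[0,-1,0],[0,-0.8,0]],"claw":[-0.6,-0.6,-0.6,-0.6,-0.6,-0.6,-0.6,-0.6]}'
python3 -m jog '{"rotation":[[0,0,0],[0,0,0],[0,0,0]],"xyz":[[0,-0.9,0],[0,-0.5,0],[0,0,0]],"claw":[-0.6,-0.6,-0.6]}'
python3 - <<'E'
from plant import r
import cv2,pickle
from h import *
d={n:r.get_image(n) for n in("side","top")};pickle.dump(d,open("cam4.pkl","wb"))
s=r.read_state();p=s["tool_pos"];print(p,s["tcp_rot"])
for n in d:print(n,proj(d[n],p-[0,0,155]),proj(d[n],p-[0,0,225]))
u,v=proj(d["side"],p-[0,0,210]).astype(int)
c=d["side"]["color"][v-55:v+55,u-65:u+65];cv2.imwrite("pics/c6.png",cv2.resize(c,None,fx=5,fy=5,interpolation=2));print(u-65,v-55)
E
```

```text
time: 6.45
tool_pos: [510.7, 172.4, 507.4]
tcp_rot: [3.137, -0.001, 1.646]
wrist_force: [-0.2, -0.2, -1.1]
finger_gap: 0.271
grasp_force: 29.7
time: 7.25
tool_pos: [524.8, -24.5, 504.1]
tcp_rot: [-3.14, 0.0, 1.571]
wrist_force: [0.5, -0.9, -0.8]
finger_gap: 0.265
grasp_force: 29.7
time: 8.05
tool_pos: [527.0, -219.8, 504.0]
tcp_rot: [-3.14, 0.0, 1.57]
wrist_force: [-0.3, -1.3, -0.8]
finger_gap: 0.271
grasp_force: 29.7
time: 8.35
tool_pos: [527.4, -254.5, 504.1]
tcp_rot: [-3.141, -0.0, 1.569]
wrist_force: [0.6, -0.5, -1.1]
finger_gap: 0.272
grasp_force: 29.7
[ 527.50910805 -252.63287666  504.29925045] [-3.14085540e+00 -1.09710105e-03  1.57051076e+00]
side [368.90945436 179.02475406] [365.88168818 205.90396448]
top [373.48080566 149.32086923] [368.66523468 155.5734963 ]
301 145
```

View pics/c6.png

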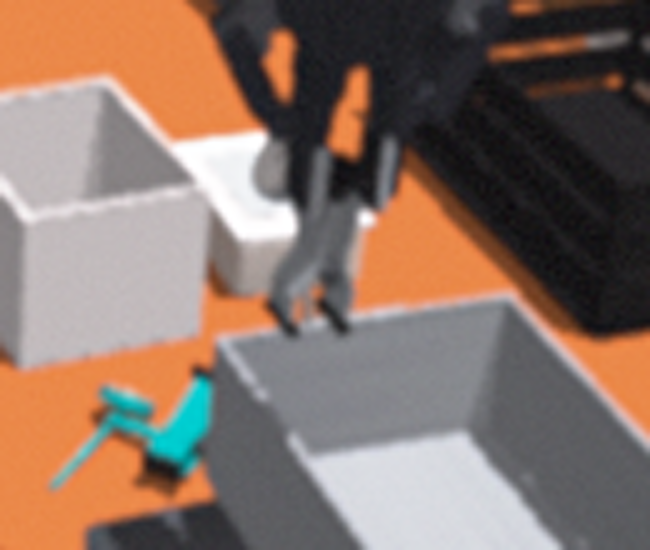

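Side crop: jaw rolls at (290,325) and (340,325), pads at (318,175) and (385,175). The clip leans about 6° (top toward +x), as it was parked. I'll tilt the tool back about 5.4°, centre the jaws on the rim and descend part way.

```bash
python3 -m jog '{"rotation":[[0,-0.01,0],[0,-0.01,0],[0,-0.01,0],[0,0,0],[0,0,0],[0,0,0],[0,0,0]],"xyz":[[-0.2,0,0],[-0.2,0,0],[-0.23,0,0],[0,0,-0.8],[0,0,-0.9],[0,0,-0.7],[0,0,-0.2]],"claw":[-0.6,-0.6,-0.6,-0.6,-0.6,-0.6,-0.6]}'
python3 - <<'E'
from plant import r
import cv2,pickle
from h import *
d={n:r.get_image(n) for n in("side","top")};pickle.dump(d,open("cam5.pkl","wb"))
c=d["side"]["color"][165:285,305:435];cv2.imwrite("pics/c7.png",cv2.resize(c,None,fx=5,fy=5,interpolation=2))
for x in(519,528,537):print(x,(proj(d["side"],[x,-266,205])-[305,165])*5)
E
```

```text
time: 9.15
tool_pos: [511.4, -251.1, 437.7]
tcp_rot: [3.051, -0.003, 1.572]
wrist_force: [0.1, -0.2, -1.8]
finger_gap: 0.269
grasp_force: 29.7
519 [284.01001221 355.29239424]
528 [301.70352816 352.42908572]
537 [319.33661593 349.57555617]
```

View pics/c7.png

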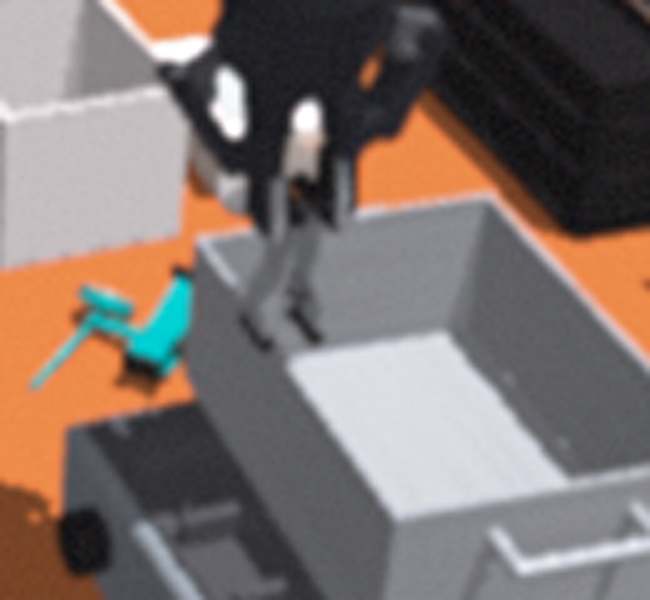

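```bash
python3 -m jog '{"rotation":[[0,-0.008,0],[0,-0.0085,0],[0,0,0],[0,0,0]],"xyz":[[-0.1,0,0],[-0.12,0,0],[0,0,0],[0,0,0]],"claw":[-0.6,-0.6,-0.6,-0.6]}'
python3 -m jog '{"rotation":[[0,0,0],[0,0,0],[0,0,0],[0,0,0]],"xyz":[[0,0,-0.2],[0,0,-0.2],[0,0,-0.2],[0,0,0]],"claw":[-0.6,-0.6,-0.6,-0.6]}'
python3 - <<'E'
from plant import r
import cv2,pickle
d={n:r.get_image(n) for n in("side",)};pickle.dump(d,open("cam6.pkl","wb"))
g=cv2.cvtColor(d["side"]["color"],cv2.COLOR_BGR2GRAY)[205:250,340:385]
print(r.read_state()["wrist_force"])
for i,row in enumerate(g): print(205+i,' '.join('%3d'%v for v in row[::1]))
E
```

```text
time: 9.65
tool_pos: [506.3, -253.0, 440.4]
tcp_rot: [2.995, 0.001, 1.571]
wrist_force: [-0.7, 0.3, -2.2]
finger_gap: 0.266
grasp_force: 29.7
time: 10.05
tool_pos: [506.3, -252.6, 423.4]
tcp_rot: [2.998, -0.001, 1.571]
wrist_force: [-0.4, -0.1, -1.7]
finger_gap: 0.264
grasp_force: 29.7
[ 0.22742027 -0.16081618 -0.97583721]
205 189 179 166 160 154 151 151 153 148 121  87  64  65  82  82  58  31  31  32  29  46  75 117 135 109  68  52  74  86  58  30  23  54  97 114  93  75 116 161 173 176 176 173 171 172
206 188 176 165 157 161 161 163 161 161 153 130 122 124 142 135  86  40  28  32  45  66  87 106 109  82  43  23  36  40  36  23  24  54  98 123  97  84 128 176 196 195 193 185 180 179
207 187 175 162 159 160 161 161 160 161 161 164 170 178 183 166 108  41  25  35  59  89 102  99  93  92  76  42  19  21  24  21  28  58  99 122 101  91 134 182 194 190 181 171 163 158
208 188 175 163 160 161 160 160 160 160 160 168 183 192 193 173 106  42  27  37  62  97 109  94  84 105 120  83  36  18  23  21  25  57  99 121  98  74 109 149 159 151 147 139 138 138
209 187 175 162 159 160 160 158 159 157
[... 6804 characters left out ...]
  96  95  92  97  96  98  96  96  95  96  96  95  94  96  95  94  94  92  98 130 178 212 219 221 221 220 220 218 220 220 220 221 221 221 220 220 221
247  47  45  45  50  49  58  78  91  95  98  97  96  94  94  96  94  96  97  96  93  91  92  95  93  96  93  91 103 144 192 215 221 220 220 219 221 219 220 221 220 220 221 221 220 220
248  47  47  50  51  48  56  70  86  96  96  96  96  96  95  93  94  96  97  96  95  92  94  95  94  93  97  92  94 116 161 199 217 220 219 219 218 220 219 220 221 220 220 222 221 219
249  50  49  49  51  48  53  55  74  86  93  97  97  96  97  94  95  94  96  96  94  93  94  93  93  95  94  95  91  97 125 169 207 220 220 219 219 219 219 220 220 220 221 220 219 219
```

Numerically, jaw roll ends at (360.5,238.5) and (370.5,236) have their midpoint at (365.5,237.3), and the rim point projects to (365,240). So it is aligned and I'll descend.

```bash
python3 -m jog '{"rotation":[[0,0,0],[0,0,0],[0,0,0],[0,0,0]],"xyz":[[0,0,-0.15],[0,0,-0.15],[0,0,-0.15],[0,0,0]],"claw":[-0.6,-0.6,-0.6,-0.6]}'
python3 -m jog '{"rotation":[[0,0,0],[0,0,0],[0,0,0],[0,0,0]],"xyz":[[0,0,-0.15],[0,0,-0.1],[0,0,-0.1],[0,0,0]],"claw":[-0.6,-0.6,-0.6,-0.6]}'
```

```text
time: 10.5
tool_pos: [506.4, -252.7, 412.7]
tcp_rot: [2.997, -0.001, 1.571]
wrist_force: [-0.1, -0.4, -2.1]
finger_gap: 0.268
grasp_force: 29.7
time: 10.9
tool_pos: [506.5, -252.7, 404.2]
tcp_rot: [2.996, -0.0, 1.571]
wrist_force: [0.5, -0.6, -1.3]
finger_gap: 0.267
grasp_force: 29.7
```

```bash
python3 -m jog '{"rotation":[[0,0,0],[0,0,0],[0,0,0]],"xyz":[[0,0,-0.1],[0,0,-0.1],[0,0,0]],"claw":[-0.6,-0.6,-0.6]}'
python3 - <<'E'
from plant import r
import cv2
c=r.get_image("side")["color"][165:285,305:435];cv2.imwrite("pics/c8.png",cv2.resize(c,None,fx=5,fy=5,interpolation=2))
E
```

```text
time: 11.2
tool_pos: [506.5, -252.8, 399.2]
tcp_rot: [2.996, -0.0, 1.571]
wrist_force: [0.2, 0.1, -1.5]
finger_gap: 0.27
grasp_force: 29.7
```

View pics/c8.png

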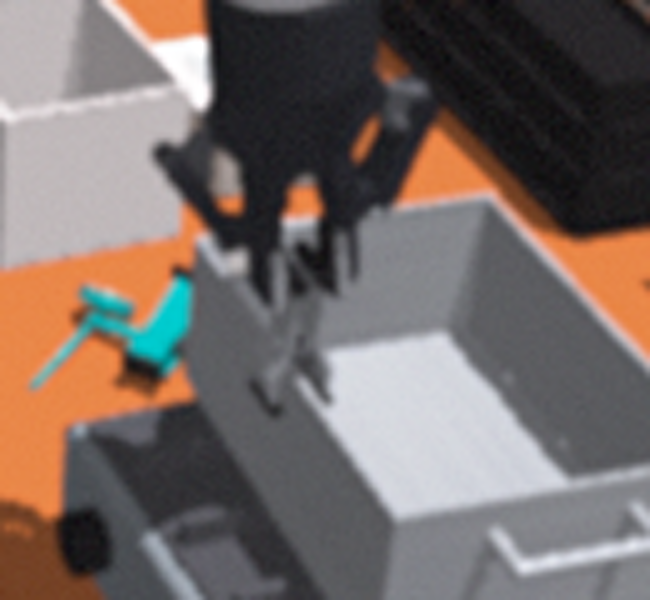

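Side crop: one jaw is outside the wall (270,405) and the other inside (322,395), straddling the rim. Lowering until the pivot bar touches.

```bash
python3 -m jog '{"rotation":[[0,0,0],[0,0,0],[0,0,0]],"xyz":[[0,0,-0.08],[0,0,-0.08],[0,0,0]],"claw":[-0.6,-0.6,-0.6]}'; python3 -m jog '{"rotation":[[0,0,0],[0,0,0]],"xyz":[[0,0,-0.08],[0,0,0]],"claw":[-0.6,-0.6]}'
```

```text
time: 11.55
tool_pos: [506.5, -252.8, 395.4]
tcp_rot: [2.996, -0.0, 1.571]
wrist_force: [-0.1, 0.9, -0.4]
finger_gap: 0.268
grasp_force: 29.7
time: 11.75
tool_pos: [507.0, -253.1, 394.7]
tcp_rot: [2.994, 0.001, 1.571]
wrist_force: [0.3, 1.0, 2.7]
finger_gap: 0.268
grasp_force: 30.0
```

```bash
python3 -m jog '{"rotation":[[0,0,0],[0,0,0],[0,0,0],[0,0,0],[0,0,0],[0,0,0],[0,0,0],[0,0,0]],"xyz":[[0,0,0],[0,0,-0.03],[0,0,-0.03],[0,0,-0.03],[0,0,-0.03],[0,0,0],[0,0,0],[0,0,0]],"claw":[-0.45,-0.35,-0.25,-0.15,-0.05,0.05,0.15,0.25]}'; python3 -m jog '{"rotation":[[0,0,0],[0,0,0],[0,0,0],[0,0,0],[0,0,0],[0,0,0]],"xyz":[[0,0,0],[0,0,0],[0,0,0],[0,0,0],[0,0,0],[0,0,0]],"claw":[0.5,0.8,0.9,0.9,0.9,0.9]}'
```

```text
time: 12.55
tool_pos: [506.5, -252.7, 390.3]
tcp_rot: [2.996, -0.0, 1.571]
wrist_force: [1.0, -0.0, 0.4]
finger_gap: 0.623
grasp_force: 0.0
time: 13.15
tool_pos: [506.6, -252.8, 390.7]
tcp_rot: [2.996, 0.0, 1.571]
wrist_force: [0.1, -0.4, -0.3]
finger_gap: 0.95
grasp_force: 0.0
```

```bash
python3 -m jog '{"rotation":[[0,0,0],[0,0,0],[0,0,0],[0,0,0],[0,0,0],[0,0,0],[0,0,0],[0,0,0]],"xyz":[[-0.05,0,0.3],[-0.1,0,0.6],[-0.12,0,0.8],[-0.15,0,1],[-0.15,0,1],[-0.15,0,1],[-0.1,0,0.6],[0,0,0.2]],"claw":[0.9,0.9,0.9,0.9,0.9,0.9,0.9,0.9]}'
python3 -m jog '{"rotation":[[0,0,0],[0,0,0],[0,0,0],[0,0,0],[0,0,0],[0,0,0],[0,0,0],[0,0,0]],"xyz":[[0,0.6,0],[0,1,0],[0,1,0],[0,1,0],[0,1,0],[0,1,0],[0,1,0],[0,0.4,0]],"claw":[0.9,0.9,0.9,0.9,0.9,0.9,0.9,0.9]}'
python3 - <<'E'
from plant import r
import cv2
d={n:r.get_image(n)["color"] for n in("side","top")}
a=cv2.resize(d["side"][170:270,320:400],None,fx=5,fy=5,interpolation=2);b=cv2.resize(d["top"][90:240,300:420],(400,500),interpolation=2)
cv2.imwrite("pics/c9.png",cv2.hconcat([a,b]))
E
```

```text
time: 13.95
tool_pos: [486.1, -253.0, 530.9]
tcp_rot: [2.992, 0.003, 1.571]
wrist_force: [0.3, -0.2, -0.1]
finger_gap: 0.949
grasp_force: 0.0
time: 14.75
tool_pos: [485.3, -75.2, 526.9]
tcp_rot: [2.998, -0.002, 1.573]
wrist_force: [0.9, -0.3, -0.2]
finger_gap: 0.951
grasp_force: 0.0
```

View pics/c9.png

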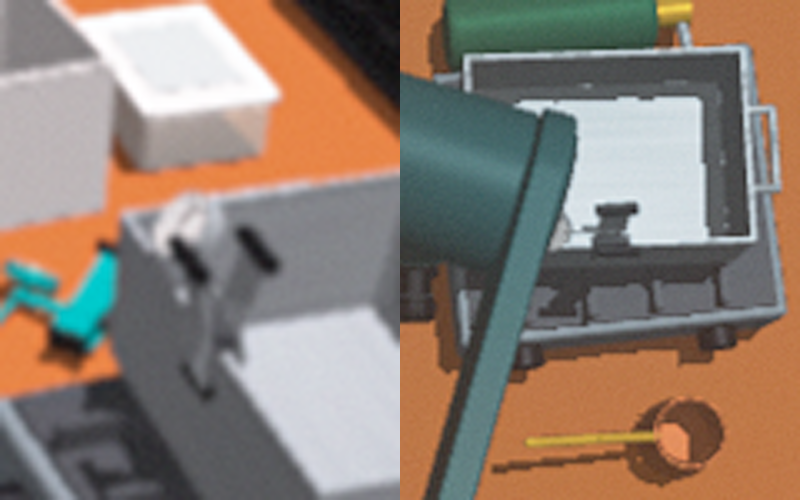

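Final picture: the clip is upright on the near pan rim. Its rolls are at (190,255) and (258,250), the outer jaw at (203,390) is well below the rim, and in the top view it sits about mid rim. The coffee pot is undisturbed.

```bash
python3 -c "
from plant import r
print(r.job_done())"
```

```text
the job is handed in; nothing more can be done
None
```

The thermometer is clipped upright and well down, near the middle of the steel pan's near rim, and the job was handed in at about 15 s. I did not see the stem itself in the last pictures, but the stem side of the clip faces into the pan. The arm stayed clear of the cups and the coffee pot; I rechecked only the pot at the end.

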